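# Fetch the mounted specimen from behind the reagent bottles

### The job

Move the three reagent bottles (red, blue and yellow cap) that hem in the black specimen puck out of the white bench organiser and stand them all in the blue side tray. Then set the black puck, copper face up, inside the yellow ring of the aluminium specimen carrier, and finally put every bottle back upright where it stood at the start. Tip no bottle over, and leave the green puck, the small vial and the jar with the orange lid where they are.

Things in the scene. Friction and masses are not known exactly. Their poses are not given: they have to be found in the camera images.
- bottle_red: reagent bottle with a red screw cap, loose, 0.14 kg, 110 mm high: round body 46 mm across up to 66 mm, shoulder and neck, then the cap, 34 mm across, from 82 to 110 mm. Origin at the centre of its underside, z up
- bottle_blue: reagent bottle with a blue screw cap, loose, 0.14 kg, 110 mm high: round body 46 mm across up to 66 mm, shoulder and neck, then the cap, 34 mm across, from 82 to 110 mm. Origin at the centre of its underside, z up
- bottle_yellow: reagent bottle with a yellow screw cap, loose, 0.14 kg, 110 mm high: round body 46 mm across up to 66 mm, shoulder and neck, then the cap, 34 mm across, from 82 to 110 mm. Origin at the centre of its underside, z up
- specimen: mounted specimen to fetch: black resin puck, 40 mm across, 30 mm high, with a copper-coloured rectangle on its top face, loose, 0.07 kg. Origin at the centre of its underside, z up
- organiser: white bench organiser, fixed; floor 6 mm, rim 12 mm above the bench. Origin on the bench under the black puck's place, z up; spans x -105 to 100, y +-110 mm; its -x side roughly faces the robot. Bottles stand on grey marks, 60 mm across, at about (-58, 0), (0, 58), (0, -58) mm, in any order. A vial rack, part of it, spans x 58 to 90, y +-95 mm, 64 mm high
- side_tray: empty blue side tray, fixed, outside 260 mm (its x) by 105 mm (its y), walls 5 mm thick and 15 mm high, inner floor 5 mm above the bench: room for three bottles in a row along x, 75 mm apart. Origin at the centre of its underside, z up
- carrier: specimen carrier, fixed: aluminium plate 130 x 130 x 10 mm with a yellow ring on top, 60 mm inside, 72 mm outside, 5 mm high; the puck's seat is the plate's top (black disc) inside the ring, 10 mm above the bench. Origin at the centre of the plate's underside, z up
- spare_specimen: bystander: green resin puck with a steel face, 40 mm across, 30 mm high, loose, in a front corner of the organiser. Origin at the centre of its underside
- vial: bystander: amber vial with a white cap, 26 mm across, 46 mm high, loose, in the other front corner of the organiser. Origin at the centre of its underside
- cream_jar: bystander: small white jar with an orange lid, 44 mm across, 48 mm high, loose, on the bench just beyond the carrier. Origin at the centre of its underside
Mind the look-alikes: they are no part of the job. There is more than one size of the bottle_blue; the one meant has the size given above. Of the things like the specimen, leave any that is pink; of the rest the smaller one is meant.

How it is judged:
By the outcome, as a careful person would: the job done as asked, in the order asked, and still so for the second after the job is handed in, with the robot touching nothing.
It also fails if it takes over 122 s, if anything falls off the work surface, if the arm or the gripper's body presses on something with over 40 N, if the wrist force passes 120 N, or if a joint passes its speed limit or range.

### The arm

A 6-joint arm with a two-finger parallel gripper is mounted at the origin on the work surface. World frame = base frame: x ahead of the robot, y to its left, z up, the work surface at z = 0. Lengths are in m, angles in rad, forces in N, time in s.
With the tool pointing down it reaches from about 0.35 to 0.925 m from the base axis. Payload 6.4 kg.
Tool frame: the origin (TCP) lies midway between the tips of the shut fingers; the grasp point (between the pads) lies 19 mm behind it (robot.grasp_offset is the distance from the TCP to the grasp point, in m); y points along the fingers, z is the direction in which the jaws open and shut, and the axes are right-handed (so a half turn about y gives the same grasp; the last joint's range is limited). The gripper opens to 85 mm and grips with 20 to 120 N. Pads are 22 mm wide; open, the fingers measure 114 mm over their backs; the gripper's body (76 mm by 85 mm) begins 54 mm behind the grasp point. The pads swing forward as they close: fully open they stand 13 mm farther back than shut.
Start: joints at [-1.457, 0.245, 1.558, -0, 1.339, -0.174], TCP at [0.185, -0.623, 0.231] pointing down, gripper open.
Joint ranges: [-3.13, 3.13], [-1.02, 2.26], [0.13, 2.54], [-0.95, 4.09], [0.21, 2.88], [-2.74, 2.74]. Speed limits (rad/s): [2.57, 2.57, 3.14, 3.14, 3.14, 3.14].

### API

Orientations are given as a unit quaternion [w, x, y, z].
In Python, from bench import readout, capture, camera_params, hand_in, robot gives the robot as it stands.
- The arm moves only by the tool jog_arm, never from a script. Its argument "deltas" is text: rows parted by semicolons, each of 6 numbers parted by spaces: the shift along the world's x, y, z in mm, then the turn, a rotation vector about the world's x, y, z in degrees. In form: x y z wx wy wz; .... A call has 1 to 12 rows; each row shifts and turns the pose as measured when the row begins; what a row does not reach is not made up. A row lasts 1/12 s, in which the tool goes at most 41.7 mm and 7.16 degrees, less where a joint would pass 70% of its speed; a pose out of reach is approached as far as the arm can. A call is refused whole if a number of a shift passes 41.7 or a number of a turn 7.16, either way. A call with a gripper value outside its range is refused whole. "grip" is the opening in per cent of the stroke, from 0 (shut) to 100 (fully open), set as the call begins (left out, the last holds). The fingers move at their own pace and stop on an object; the grip force is fixed at half the most. Time passes only in rows, so rows that do not move let the fingers close. It gives the time, the measured TCP pose, the force and the opening at its end, in the units of the state.
- readout.sense(): the state, without advancing time (a new reading comes with each control period).
- capture(name): name is "scene" or "top" or "wrist"; returns the picture (420x560x3 uint8, red, green, blue); there is no depth.
- camera_params(name): a dict with "vfov" (degrees; the focal length in pixels is half the picture's height over the tangent of half this angle, whatever the lens; pixels are square), "cx", "cy" (the principal point, pixels), "k1" (the pictures are not rectified: a ray, as slopes to the right and down, at radius r is drawn at 1 + k1 r^2 times it, then the intrinsics apply), "rvec" (rotation vector, rad) and "tvec" (3), from world to camera coordinates, as OpenCV has them. Camera axes: x right, y down, z forward; pixel columns grow to the right and rows downward; lengths in m; the calibration is good to about 2 mm. A picture is of the moment at which its call begins: read the wrist's pose just before it. camera_params takes no time and is no camera call; for the wrist camera it gives the pose at the moment of the call.
- hand_in(): hands the job in, once; it reports no verdict.
The state is a dict: "clock": time; "qpos": joint angles; "dq": joint speeds; "joint_efforts": joint torques, N m; "tcp_pos": TCP position; "ee_rot": TCP orientation; "force": force on the tool from outside, world axes, zero at the start; "wrist_torque": the same for the moment, N m; "grip_width": finger opening in m.
Only numpy, scipy, OpenCV 4.12 (cv2) and the standard library are available. Lean on these libraries where they do the work, as an engineer would, in place of code of your own. Each camera call takes 0.05 s, during which the arm holds its last target. There are 200 camera calls.

## Working session

There is one attempt and no reset: what is moved stays moved. The work goes in short steps, Python scripts to look and compute and a tool call to move; the robot and the scene stay as the last step left them, time stands still between calls to the robot, and variables do not carry over. Pictures are saved under pics/ and viewed, about 12 in all and at most 16, crops included, and the job is handed in when it is done.

Besides the shell and the picture viewer there is one more tool, called in YAML: its name, and indented under it one key for each argument. jog_arm: Moves the arm, as the interface text tells. Its arguments: {"type":"object","properties":{"deltas":{"type":"string"},"grip":{"type":"number"}},"required":["deltas"]}

```bash
mkdir -p pics; ls
cat > h.py <<'E'
import numpy as np, cv2
from bench import readout, capture, camera_params, hand_in, robot
def cam(n):
    p=camera_params(n); f=210/np.tan(np.radians(p["vfov"])/2)
    R=cv2.Rodrigues(np.array(p["rvec"],float))[0]; return p,f,R,np.array(p["tvec"],float)
def ray(n,u,v,c=None):
    p,f,R,t=c or cam(n); x=(u-p["cx"])/f; y=(v-p["cy"])/f; rd=np.hypot(x,y); r=rd
    for _ in range(30): r=rd/(1+p["k1"]*r*r)
    s=r/rd if rd>0 else 1
    d=R.T@np.array([x*s,y*s,1]); return -R.T@t,d
def onz(n,u,v,z,c=None):
    o,d=ray(n,u,v,c); return o+d*(z-o[2])/d[2]
def proj(n,P,c=None):
    p,f,R,t=c or cam(n); q=R@np.array(P,float)+t; x,y=q[0]/q[2],q[1]/q[2]; k=1+p["k1"]*(x*x+y*y)
    return p["cx"]+f*x*k,p["cy"]+f*y*k
def snap(n,name):
    im=capture(n); cv2.imwrite(f"pics/{name}.png",cv2.cvtColor(im,cv2.COLOR_RGB2BGR)); return im
E
python3 - <<'E'
from h import *
print(readout.sense())
for n in("scene","top","wrist"):
    snap(n,n+"0"); c=cam(n); print(n,c[0],-c[2].T@c[3])
E
```

```text
pics
{'clock': 0.0, 'qpos': array([-1.45711160e+00,  2.45780478e-01,  1.55904586e+00, -4.90024026e-06,
        1.33872555e+00, -1.74053512e-01]), 'dq': array([-0.00078893,  0.00085807,  0.00015914,  0.00032599, -0.00147489,
       -0.00128716]), 'joint_efforts': array([ 7.41322092e-04, -4.29513896e+01, -3.26128256e+01, -1.52169578e-04,
        5.29420606e-03,  2.42033828e-06]), 'tcp_pos': array([ 0.18442676, -0.62268571,  0.23018471]), 'ee_rot': array([ 0.10139982, -0.10136138,  0.70049347, -0.69910861]), 'force': array([-0.59292588, -0.25052843,  0.14680778]), 'wrist_torque': array([-0.01181324,  0.04370779,  0.02231226]), 'grip_width': 0.08524935768839775}
scene {'vfov': 52.122767712182046, 'cx': 278.64451362736884, 'cy': 203.90972823047784, 'k1': -0.12584646280224843, 'rvec': array([ 2.01563042,  1.69437096, -0.54690832]), 'tvec': array([-0.0977597 , -0.48559586,  1.40789166])} [ 1.20393512 -0.09273773  0.87718821]
top {'vfov': 48.48863598744818, 'cx': 285.771078263561, 'cy': 211.76371033897215, 'k1': 0.03176723535975571, 'rvec': array([ 2.07689484, -2.12348574,  0.23581867]), 'tvec': array([0.00483984, 0.61439368, 0.78926943])} [ 0.42146131 -0.00906532  0.90704875]
wrist {'vfov': 58.204904049333834, 'cx': 276.9638428648126, 'cy': 213.75192498050612, 'k1': -0.022730344458751283, 'rvec': array([-2.32506494,  1.73500614,  0.25440964]), 'tvec': array([-0.6487952 , -0.03731493,  0.37915137])} [ 0.25375107 -0.60232496  0.37269077]
```

View pics/top0.png

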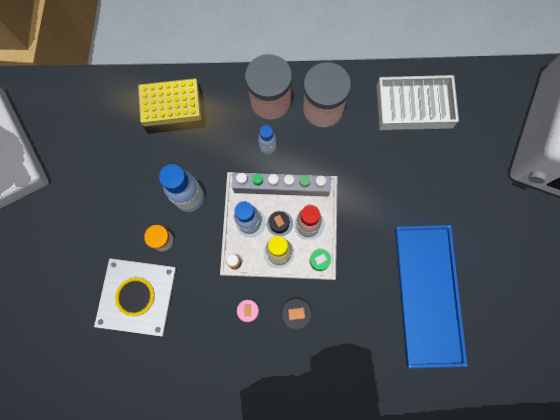

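View pics/scene0.png

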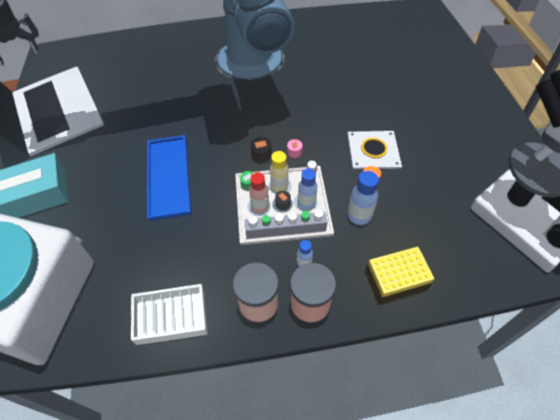

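Top view (up = +x, left = +y): organiser is centred near (280,225). Blue cap (245,212), red (310,215), yellow (278,248), black puck (279,222). The tray is at (430,296), the ring at (135,296) and the jar at (157,238). The look-alikes (small and large blue bottles, pink puck, large black puck) all stand outside the organiser.

Run:
```python
from h import *
from scipy.spatial.transform import Rotation as Ro
def blobs(im,lo,hi,box,k=1):
    hsv=cv2.cvtColor(im,cv2.COLOR_RGB2HSV); m=cv2.inRange(hsv,np.array(lo),np.array(hi))
    x0,y0,x1,y1=box; z=np.zeros_like(m); z[y0:y1,x0:x1]=m[y0:y1,x0:x1]
    cs=sorted(cv2.findContours(z,0,2)[0],key=cv2.contourArea)[::-1]
    return cs[:k]
def cen(c): m=cv2.moments(c); return m["m10"]/m["m00"],m["m01"]/m["m00"]
def tri(a,b):
    o1,d1=ray("top",*a);o2,d2=ray("scene",*b); s=np.linalg.lstsq(np.c_[d1,-d2],o2-o1,rcond=None)[0]
    p,q=o1+d1*s[0],o2+d2*s[1]; return (p+q)/2,np.linalg.norm(p-q)
T=cv2.imread("pics/top0.png")[:,:,::-1].copy();S=cv2.imread("pics/scene0.png")[:,:,::-1].copy()
for n,lo,hi,bt,bs in [("red",(0,150,60),(6,255,255),(290,195,330,240),(240,165,275,192)),
 ("blue",(100,150,60),(125,255,255),(228,195,265,238),(295,160,322,190)),
 ("yellow",(22,150,60),(35,255,255),(260,230,295,270),(265,145,295,170)),
 ("ring",(20,120,60),(35,255,255),(100,260,175,330),(350,130,400,165)),
 ("jar",(5,150,60),(17,255,255),(135,220,180,255),(355,160,390,182)),
 ("copper",(5,60,60),(20,255,255),(268,212,292,234),(274,190,292,206))]:
    a=blobs(T,lo,hi,bt);b=blobs(S,lo,hi,bs)
    if not a or not b: print(n,len(a),len(b)); continue
    ca,cb=(cen(cv2.convexHull(c[0])) for c in(a,b)); p,e=tri(ca,cb)
    z={"ring":.013,"jar":.044,"copper":.036}.get(n,.105)
    print(n,np.round(ca,1),np.round(cb,1),cv2.boundingRect(a[0]),"tri",np.round(p*1e3,1),round(e*1e3,1),"plane",np.round(onz("top",*ca,z)[:2]*1e3,1),np.round(onz("scene",*cb,z)[:2]*1e3,1))
def rect(c,z,nm):
    r=cv2.minAreaRect(c); P=np.array([onz("top",*q,z)[:2] for q in cv2.boxPoints(r)])*1e3
    print(nm,np.round(P,1).tolist(),"c",np.round(P.mean(0),1),"sides",np.linalg.norm(P-np.roll(P,1,0),axis=1).round(1))
    for d in(P[1]-P[0],P[2]-P[1]): print("  ang",np.degrees(np.arctan2(d[1],d[0])).round(1))
rect(blobs(T,(100,150,60),(125,255,255),(380,210,490,380))[0],.015,"tray")
hsv=cv2.cvtColor(T,cv2.COLOR_RGB2HSV)
w=blobs(T,(0,0,110),(179,70,255),(210,160,350,290)); rect(w[0],.012,"org")
rect(blobs(T,(0,0,110),(179,70,255),(85,250,185,345))[0],.010,"carrier")
s=readout.sense(); q=s["ee_rot"]; print(Ro.from_quat(np.r_[q[1:],q[0]]).as_matrix().round(3))
cv2.imwrite("pics/crop.png",cv2.resize(T[165:285,215:345,::-1],None,fx=5,fy=4.9,interpolation=cv2.INTER_CUBIC))
```

```text
red [309.9 215.3] [257.3 180.3] (301, 206, 19, 20) tri [599.  -50.9 104.7] 0.5 plane [599.  -51.1] [599.3 -50.6]
blue [244.2 211.5] [308.3 174.8] (235, 202, 19, 20) tri [607.6  65.2 109.1] 2.2 plane [608.4  64.5] [604.4  67.2]
yellow [277.6 246. ] [278.3 159.1] (268, 236, 20, 21) tri [545.6   7.  105.3] 0.6 plane [545.7   6.7] [545.4   7.3]
ring [134.2 296.3] [374.  147.4] (115, 277, 39, 39) tri [470.7 281.1  12.5] 1.4 plane [470.6 280.2] [471.  281.7]
jar [164.4 238.4] [373.7 170.6] (159, 228, 10, 20) tri [575.9 230.5  47.4] 23.0 plane [574.3 219.7] [572.5 244.2]
copper [278.7 220.4] [282.5 196.1] (274, 215, 11, 12) tri [605.2   5.7  37.5] 1.3 plane [605.5   5. ] [604.2   6.5]
tray [[592.5, -219.4], [600.1, -336.6], [333.8, -330.1], [326.6, -221.1]] c [ 463.2 -276.8] sides [265.9 117.4 266.4 109.3]
  ang -86.3
  ang 178.6
org [[506.7, 120.3], [714.5, 114.3], [699.5, -117.5], [493.2, -99.9]] c [603.5   4.3] sides [220.6 207.9 232.2 207.1]
  ang -1.7
  ang -93.7
carrier [[417.1, 353.7], [552.5, 337.8], [524.5, 205.5], [390.7, 226.1]] c [471.2 280.8] sides [130.3 136.3 135.2 135.4]
  ang -6.7
  ang -101.9
[[-0.959 -0.     0.284]
 [-0.284  0.002 -0.959]
 [-0.    -1.    -0.001]]
```

View pics/crop.png

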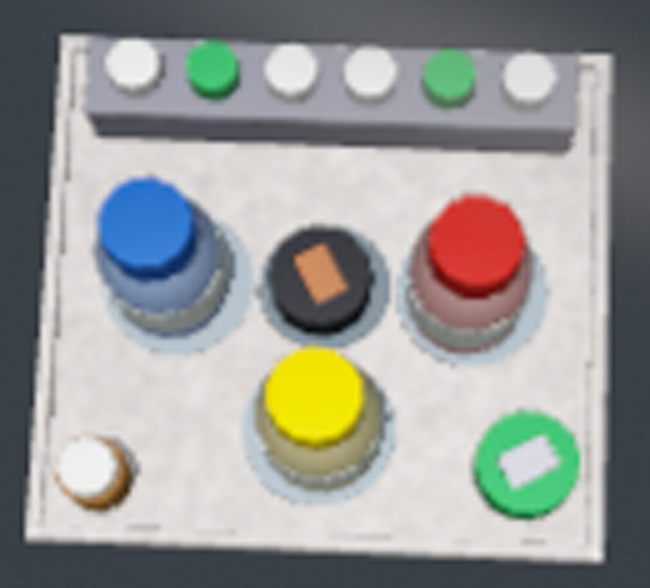

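The crop confirms the organiser's blue, red and yellow bottles, with the black puck in the middle. Triangulated cap heights agree with the given sizes. Organiser yaw is about -4°, so I turn the jaws about -20.5° and keep that orientation throughout. First I go above red.

jog_arm:
  deltas: "29 40 0 0 0 -1.7;29 40 0 0 0 -1.7;29 40 0 0 0 -1.7;29 40 0 0 0 -1.7;29 40 0 0 0 -1.7;29 40 0 0 0 -1.7;29 40 0 0 0 -1.7;29 40 0 0 0 -1.7;29 40 0 0 0 -1.7;29 40 0 0 0 -1.7;29 40 0 0 0 -1.7;29 40 0 0 0 -1.7"
  grip: 85

```text
clock: 1.15
tcp_pos: [0.4738, -0.213, 0.2269]
ee_rot: [-0.036, 0.035, 0.708, -0.705]
force: [0.1, -0.1, -0.8]
grip_width: 0.0726
```

jog_arm:
  deltas: "30 40 0 0 0 0.5;30 40 0 0 0 0.5;30 40 0 0 0 0.5;25 30 2 0 0 0;10 12 1 0 0 0;0 0 0 0 0 0;0 0 0 0 0 0"

```text
clock: 1.73
tcp_pos: [0.586, -0.0601, 0.2283]
ee_rot: [-0.023, 0.022, 0.709, -0.705]
force: [0.2, 0.1, 0.2]
grip_width: 0.0729
```

```bash
cat >> h.py <<'E'
def cap(im,n,lo,hi,z,box=None,c=None,hull=True):
    m=cv2.inRange(cv2.cvtColor(im,cv2.COLOR_RGB2HSV),np.array(lo),np.array(hi))
    if box: q=np.zeros_like(m); x0,y0,x1,y1=box; q[y0:y1,x0:x1]=m[y0:y1,x0:x1]; m=q
    for k in sorted(cv2.findContours(m,0,2)[0],key=cv2.contourArea)[::-1][:3]:
        if cv2.contourArea(k)<60: break
        (u,v),r=cv2.minEnclosingCircle(k); M=cv2.moments(cv2.convexHull(k)); u2,v2=M["m10"]/M["m00"],M["m01"]/M["m00"]
        print(" px",round(u2),round(v2),"r",round(r),"->",(onz(n,u2,v2,z,c)*1e3).round(1))
COL=dict(red=((0,150,60),(6,255,255)),blue=((100,150,60),(125,255,255)),yellow=((22,150,60),(35,255,255)))
def st():
    s=readout.sense(); q=s["ee_rot"]; print("t",round(s["clock"],2),"tcp",(s["tcp_pos"]*1e3).round(1),"jaw",round(-2*np.degrees(np.arctan2(-q[0],q[2])),1),"F",s["force"].round(1),"w",round(s["grip_width"]*1e3,1),"q",np.round(s["qpos"],2))
E
python3 - <<'E'
from h import *
st(); c=cam("wrist"); im=snap("wrist","w1")
for k in COL: print(k); cap(im,"wrist",*COL[k],.110,c=c)
print([np.round(proj("wrist",P,c)) for P in [(.599,-.051,.116),(.606,.065,.116),(.5455,.007,.116)]])
E
```

```text
t 1.73 tcp [586.  -60.1 228.3] jaw -3.8 F [0.2 0.1 0.2] w 72.9 q [-0.3   0.11  1.72  0.01  1.32  1.34]
red
 px 263 188 r 25 -> [600.4 -49.9 110. ]
blue
 px 493 246 r 104 -> [ 546.  -217.1  110. ]
 px 97 186 r 27 -> [609.2  67.4 110. ]
yellow
 px 193 260 r 27 -> [548.    6.2 110. ]
 px 2 308 r 15 -> [515.6 164.5 110. ]
[array([264., 191.]), array([ 98., 192.]), array([191., 267.])]
```

View pics/w1.png

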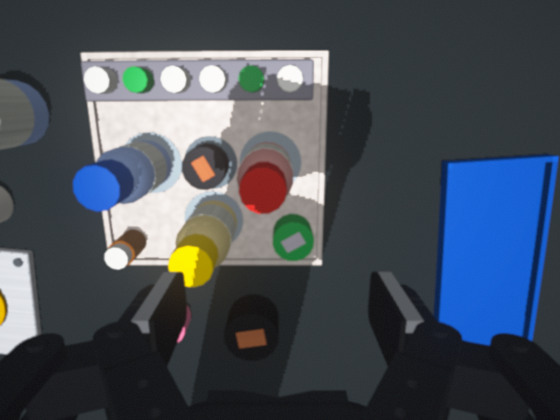

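The wrist view shows red at (263,188), blue (97,186) and yellow (193,260). The positions agree to within 2–3 mm with the first estimate. The jaws are in line with the organiser. Descending on red.

jog_arm:
  deltas: "7 5 0 0 0 0;7 5 -5 0 0 0;0 0 -30 0 0 0;0 0 -30 0 0 0;0 0 -30 0 0 0;0 0 -20 0 0 0;0 0 -15 0 0 0;0 0 0 0 0 0;0 0 0 0 0 0"

```text
clock: 2.53
tcp_pos: [0.6001, -0.0569, 0.093]
ee_rot: [-0.027, 0.028, 0.708, -0.705]
force: [0.6, 1.6, -0.3]
grip_width: 0.0727
```

jog_arm:
  deltas: "0 4 -7 0 0 0;0 3 -6 0 0 0;0 0 0 0 0 0"

```text
clock: 2.78
tcp_pos: [0.6016, -0.0507, 0.0815]
ee_rot: [-0.027, 0.03, 0.708, -0.705]
force: [0.2, -0.2, -0.4]
grip_width: 0.0726
```

jog_arm:
  deltas: "0 0 0 0 0 0;0 0 0 0 0 0;0 0 0 0 0 0;0 0 0 0 0 0;0 0 0 0 0 0;0 0 0 0 0 0;0 0 0 0 0 0;0 0 0 0 0 0"
  grip: 0

```text
clock: 3.45
tcp_pos: [0.6032, -0.0506, 0.0841]
ee_rot: [-0.025, 0.032, 0.708, -0.705]
force: [-0.3, 0.1, -2.3]
grip_width: 0.0327
```

jog_arm:
  deltas: "0 0 20 0 0 0;0 0 30 0 0 0;0 0 30 0 0 0;0 0 30 0 0 0;0 0 30 0 0 0;0 -15 10 0 0 0;-5 -30 0 0 0 0;-10 -35 0 0 0 0;-10 -35 0 0 0 0;-10 -35 0 0 0 0;-10 -30 0 0 0 0;0 0 0 0 0 0"

```text
clock: 4.45
tcp_pos: [0.549, -0.2389, 0.2338]
ee_rot: [-0.027, 0.026, 0.708, -0.706]
force: [-0.1, 0.1, -2.1]
grip_width: 0.0329
```

Run:
```python
from h import *
st(); c=cam("top"); im=snap("top","t1")
for k in COL: print(k); cap(im,"top",*COL[k],.105,c=c,box=(220,150,500,380))
for P in [(427,227),(397,227),(452,226),(410,366),(466,365)]: print(P,(onz("top",*P,.015)*1e3).round())
```

```text
t 4.45 tcp [ 549.  -238.9  233.8] jaw -4.3 F [-0.1  0.1 -2.1] w 32.9 q [-0.6   0.13  1.69  0.    1.33  1.04]
red
blue
 px 410 260 r 43 -> [ 516.8 -220.5  105. ]
 px 244 212 r 10 -> [608.4  64.5 105. ]
yellow
 px 278 246 r 10 -> [545.6   6.7 105. ]
(427, 227) [ 590. -282.   15.]
(397, 227) [ 592. -224.   15.]
(452, 226) [ 591. -330.   15.]
(410, 366) [ 335. -228.   15.]
(466, 365) [ 335. -328.   15.]
```

View pics/t1.png

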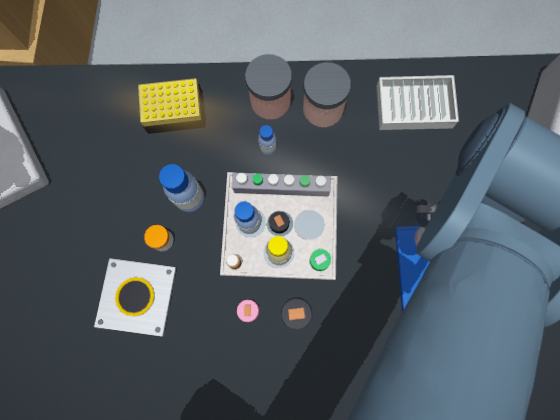

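Red is in the gripper and its empty mark shows at (309,224). The others have not moved. Tray corners give a centre of (463,-277) and yaw of about 0. Lowering red into the tray.

jog_arm:
  deltas: "-5 -20 0 0 0 0;-5 -18 0 0 0 0;0 -4 -20 0 0 0;0 0 -30 0 0 0;0 0 -30 0 0 0;0 0 -30 0 0 0;0 0 -15 0 0 0;0 0 0 0 0 0"

```text
clock: 5.17
tcp_pos: [0.5375, -0.2787, 0.0997]
ee_rot: [-0.027, 0.025, 0.709, -0.704]
force: [-0.9, 0.3, -2.0]
grip_width: 0.0329
```

jog_arm:
  deltas: "0 0 -8 0 0 0;0 0 -5 0 0 0;0 0 -3 0 0 0;0 0 0 0 0 0"

```text
clock: 5.5
tcp_pos: [0.5387, -0.278, 0.0838]
ee_rot: [-0.026, 0.024, 0.709, -0.704]
force: [-0.4, 0.2, -2.4]
grip_width: 0.0322
```

Force still -2.4 N, so it is not quite touching. Lower a touch more.

jog_arm:
  deltas: "0 0 -2 0 0 0;0 0 -1 0 0 0"

```text
clock: 5.67
tcp_pos: [0.5403, -0.279, 0.0831]
ee_rot: [-0.024, 0.026, 0.708, -0.705]
force: [-0.4, -0.5, -0.6]
grip_width: 0.0323
```

jog_arm:
  deltas: "0 0 0 0 0 0;0 0 0 0 0 0;0 0 0 0 0 0;0 0 0 0 0 0;0 0 25 0 0 0;0 0 35 0 0 0;0 0 40 0 0 0;0 0 40 0 0 0;0 0 15 0 0 0"
  grip: 85

```text
clock: 6.42
tcp_pos: [0.5371, -0.2769, 0.24]
ee_rot: [-0.027, 0.023, 0.71, -0.703]
force: [1.8, 0.1, 0.9]
grip_width: 0.0724
```

jog_arm:
  deltas: "1 38 0 0 0 0;1 38 0 0 0 0;1 38 0 0 0 0;1 38 0 0 0 0;1 38 0 0 0 0;1 38 0 0 0 0;1 30 0 0 0 0;0 25 0 0 0 0;0 0 0 0 0 0"

```text
clock: 7.17
tcp_pos: [0.5457, 0.0132, 0.2526]
ee_rot: [0.022, -0.033, -0.706, 0.707]
force: [-0.0, -0.5, -0.7]
grip_width: 0.0726
```

Run:
```python
from h import *
st(); c=cam("top"); im=snap("top","t2")
cap(im,"top",*COL["red"],.105,c=c,box=(380,210,480,380))
```

```text
t 7.17 tcp [545.7  13.2 252.6] jaw 356.4 F [-0.  -0.5 -0.7] w 72.6 q [-0.18 -0.03  1.81  0.    1.34  1.46]
```

View pics/t2.png

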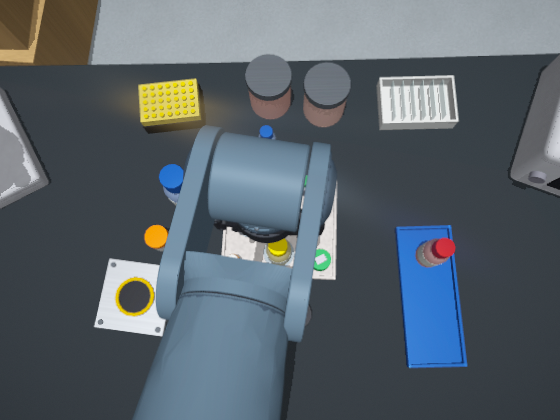

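Red stands upright in the tray (cap at 443,248). Now down on yellow.

jog_arm:
  deltas: "0 -4 -10 0 0 0;0 -3 -30 0 0 0;0 0 -35 0 0 0;0 0 -35 0 0 0;0 0 -25 0 0 0;0 0 -15 0 0 0;0 0 0 0 0 0;0 0 0 0 0 0"

```text
clock: 7.88
tcp_pos: [0.5451, -0.0062, 0.0954]
ee_rot: [0.024, -0.039, -0.704, 0.708]
force: [-0.2, -0.4, 0.1]
grip_width: 0.0728
```

jog_arm:
  deltas: "1 7 0 0.3 1.2 0;0 6 0 0 0 0;0 0 -8 0 0 0;0 0 -5 0 0 0;0 0 0 0 0 0"

```text
clock: 8.3
tcp_pos: [0.5498, 0.0056, 0.086]
ee_rot: [0.03, -0.035, -0.706, 0.707]
force: [-0.2, -0.8, -0.5]
grip_width: 0.0725
```

jog_arm:
  deltas: "-3 1 -4 0 0 0;0 0 0 0 0 0;0 0 0 0 0 0;0 0 0 0 0 0;0 0 0 0 0 0;0 0 0 0 0 0;0 0 0 0 0 0;0 0 0 0 0 0"
  grip: 0

```text
clock: 8.97
tcp_pos: [0.5469, 0.007, 0.0825]
ee_rot: [0.029, -0.035, -0.706, 0.707]
force: [0.9, 0.2, 0.4]
grip_width: 0.033
```

jog_arm:
  deltas: "0 0 20 0 0 0;0 0 30 0 0 0;0 0 35 0 0 0;0 0 35 0 0 0;0 0 30 0 0 0;-10 -30 0 0 0 0;-10 -35 0 0 0 0;-10 -35 0 0 0 0;-10 -35 0 0 0 0;-10 -35 0 0 0 0;-10 -35 0 0 0 0;-10 -35 0 0 0 0"

```text
clock: 9.97
tcp_pos: [0.47, -0.2355, 0.2389]
ee_rot: [0.026, -0.029, -0.706, 0.708]
force: [1.1, 0.3, -2.0]
grip_width: 0.0327
```

jog_arm:
  deltas: "-3 -20 0 0 0 0;-3 -12 0 0 0 0;0 0 0 0 0 0;0 0 -25 0 0 0;0 0 -30 0 0 0;0 0 -30 0 0 0;0 0 -30 0 0 0;0 0 -10 0 0 0;0 0 0 0 0 0"

```text
clock: 10.72
tcp_pos: [0.4612, -0.2745, 0.1117]
ee_rot: [0.028, -0.034, -0.704, 0.709]
force: [0.2, 0.4, -0.8]
grip_width: 0.0328
```

jog_arm:
  deltas: "0 0 -14 0 0 0;0 0 -9 0 0 0;0 0 -4 0 0 0;0 0 -2 0 0 0;0 0 0 0 0 0"

```text
clock: 11.13
tcp_pos: [0.4642, -0.2749, 0.0866]
ee_rot: [0.025, -0.035, -0.703, 0.71]
force: [-0.9, 0.3, -0.7]
grip_width: 0.0323
```

jog_arm:
  deltas: "0 0 -3 0 0 0;0 0 -2 0 0 0;0 0 -1 0 0 0"

```text
clock: 11.38
tcp_pos: [0.466, -0.2763, 0.0833]
ee_rot: [0.024, -0.037, -0.701, 0.712]
force: [-0.2, -0.1, -1.4]
grip_width: 0.0327
```

jog_arm:
  deltas: "0 0 0 0.9 1.0 0;0 0 -2 0 0 0;0 0 -1 0 0 0"

```text
clock: 11.63
tcp_pos: [0.4667, -0.2768, 0.0816]
ee_rot: [0.03, -0.031, -0.706, 0.707]
force: [-1.1, 3.1, 5.2]
grip_width: 0.0323
```

Contact at 5 N, so I release and go to blue.

jog_arm:
  deltas: "0 0 0 0 0 0;0 0 0 0 0 0;0 0 0 0 0 0;0 0 0 0 0 0;0 0 25 0 0 0;0 0 35 0 0 0;0 0 40 0 0 0;0 0 40 0 0 0;0 0 15 0 0 0"
  grip: 85

```text
clock: 12.38
tcp_pos: [0.462, -0.2729, 0.2361]
ee_rot: [-0.033, 0.028, 0.709, -0.704]
force: [0.3, -0.6, 0.5]
grip_width: 0.0724
```

jog_arm:
  deltas: "15 38 0 0 0 0;15 38 0 0 0 0;15 38 0 0 0 0;15 38 0 0 0 0;15 38 0 0 0 0;15 38 0 0 0 0;15 38 0 0 0 0;15 38 0 0 0 0;12 25 0 0 0 0;0 0 0 0 0 0"

```text
clock: 13.22
tcp_pos: [0.598, 0.0636, 0.2469]
ee_rot: [0.029, -0.038, -0.705, 0.708]
force: [-0.0, 0.3, -0.6]
grip_width: 0.0725
```

```bash
cat >> h.py <<'E'
def tilt():
    from scipy.spatial.transform import Rotation as Ro
    q=readout.sense()["ee_rot"]; y=Ro.from_quat(np.r_[q[1:],q[0]]).as_matrix()[:,1]; a=np.degrees(np.cross(y,[0,0,-1])); print("turn to apply",a.round(2))
E
python3 - <<'E'
from h import *
st();tilt(); c=cam("wrist"); im=snap("wrist","w2")
cap(im,"wrist",*COL["blue"],.110,c=c)
c=cam("top"); im=snap("top","t3"); 
for lo,hi in [((170,120,50),(180,255,255)),((0,120,50),(6,255,255)),COL["yellow"]]: cap(im,"top",lo,hi,.104,c=c,box=(395,210,480,380))
E
```

```text
t 13.22 tcp [598.   63.6 246.9] jaw 355.2 F [-0.   0.3 -0.6] w 72.5 q [-0.08  0.11  1.68 -0.    1.34  1.59]
turn to apply [0.25 0.68 0.  ]
 px 85 131 r 44 -> [664.8 197.8 110. ]
 px 549 270 r 104 -> [ 520.3 -152.7  110. ]
 px 272 188 r 23 -> [609.4  65.9 110. ]
 px 443 248 r 12 -> [ 536.2 -279.1  104. ]
 px 446 289 r 12 -> [ 465.5 -276.4  104. ]
```

Red and yellow are in the tray within 2 mm of plan. Descending on blue at (608,66).

jog_arm:
  deltas: "5 1 -10 0.2 0.7 0;5 1 -30 0 0 0;0 0 -35 0 0 0;0 0 -35 0 0 0;0 0 -25 0 0 0;0 0 -12 0 0 0;0 0 0 0 0 0"

```text
clock: 13.9
tcp_pos: [0.6066, 0.0527, 0.0982]
ee_rot: [0.036, -0.04, -0.704, 0.708]
force: [0.1, 0.4, -0.4]
grip_width: 0.0725
```

jog_arm:
  deltas: "1 8 0 0 0 2;0 6 -5 0 0 0;0 0 -6 0 0 0;0 0 -4 0 0 0;0 0 0 0 0 0"

```text
clock: 14.32
tcp_pos: [0.6112, 0.0661, 0.0882]
ee_rot: [0.02, -0.031, -0.705, 0.709]
force: [0.7, 0.8, -0.0]
grip_width: 0.0728
```

jog_arm:
  deltas: "-3 0 -4 0 0.5 -0.7;0 0 -2 0 0 0;0 0 0 0 0 0"

```text
clock: 14.57
tcp_pos: [0.6093, 0.0663, 0.0836]
ee_rot: [0.027, -0.033, -0.704, 0.709]
force: [-0.3, -0.1, -0.4]
grip_width: 0.0729
```

jog_arm:
  deltas: "0 0 0 0 0 0;0 0 0 0 0 0;0 0 0 0 0 0;0 0 0 0 0 0;0 0 0 0 0 0;0 0 0 0 0 0;0 0 0 0 0 0;0 0 0 0 0 0"
  grip: 0

```text
clock: 15.23
tcp_pos: [0.6097, 0.066, 0.0841]
ee_rot: [0.026, -0.034, -0.704, 0.709]
force: [0.3, 0.3, 0.1]
grip_width: 0.0328
```

jog_arm:
  deltas: "0 0 20 0 0 0;0 0 30 0 0 0;0 0 35 0 0 0;0 0 35 0 0 0;0 0 30 0 0 0;-15 -15 5 0 0 0;-25 -33 0 0 0 0;-25 -35 0 0 0 0;-25 -35 0 0 0 0;-25 -35 0 0 0 0;-25 -35 0 0 0 0;-25 -35 0 0 0 0"

```text
clock: 16.23
tcp_pos: [0.4407, -0.1496, 0.242]
ee_rot: [0.023, -0.027, -0.704, 0.709]
force: [0.9, -0.3, -1.1]
grip_width: 0.0328
```

jog_arm:
  deltas: "-22 -35 0 0 0 0;-22 -35 0 0 0 0;-20 -30 0 0 0 0;0 0 0 0 0 0;0 0 0 0 0 0"

```text
clock: 16.65
tcp_pos: [0.3688, -0.2557, 0.2412]
ee_rot: [0.027, -0.03, -0.703, 0.71]
force: [0.7, -0.7, -1.6]
grip_width: 0.0325
```

jog_arm:
  deltas: "10 -12 0 0 0 0;10 -10 0 0 0 0;0 0 -20 0 0 0;0 0 -30 0 0 0;0 0 -30 0 0 0;0 0 -30 0 0 0;0 0 -20 0 0 0;0 0 0 0 0 0;0 0 0 0 0 0"

```text
clock: 17.4
tcp_pos: [0.3934, -0.2726, 0.1072]
ee_rot: [0.023, -0.027, -0.703, 0.71]
force: [0.2, 0.1, 0.0]
grip_width: 0.0324
```

jog_arm:
  deltas: "-4 -3 -10 0.5 0.3 0;0 0 -8 0 0 0;0 0 -5 0 0 0;0 0 0 0 0 0"

```text
clock: 17.73
tcp_pos: [0.3917, -0.2769, 0.0863]
ee_rot: [0.023, -0.026, -0.705, 0.709]
force: [0.5, -0.4, -1.4]
grip_width: 0.0326
```

jog_arm:
  deltas: "0 0 -2 0.2 0 0;0 0 -2 0 0 0;0 0 0 0 0 0"

```text
clock: 17.98
tcp_pos: [0.3926, -0.2781, 0.0835]
ee_rot: [0.022, -0.027, -0.705, 0.708]
force: [0.2, -0.5, -1.1]
grip_width: 0.0324
```

jog_arm:
  deltas: "0 0 -2 0.2 0.3 0;0 0 -1 0 0 0"

```text
clock: 18.15
tcp_pos: [0.3938, -0.2795, 0.0831]
ee_rot: [0.023, -0.026, -0.706, 0.708]
force: [-0.2, 0.2, 0.8]
grip_width: 0.0325
```

jog_arm:
  deltas: "0 0 0 0 0 0;0 0 0 0 0 0;0 0 0 0 0 0;0 0 0 0 0 0;0 0 25 0 0 0;0 0 35 0 0 0;0 0 40 0 0 0;0 0 40 0 0 0;0 0 10 0 0 0"
  grip: 85

```text
clock: 18.9
tcp_pos: [0.3906, -0.2761, 0.2348]
ee_rot: [-0.026, 0.023, 0.708, -0.705]
force: [0.3, -1.7, 1.4]
grip_width: 0.0726
```

jog_arm:
  deltas: "26 35 0 0 0 0;26 35 0 0 0 0;26 35 0 0 0 0;26 35 0 0 0 0;26 35 0 0 0 0;26 35 0 0 0 0;26 35 0 0 0 0;20 25 -15 0 0 0;0 0 -20 0 0 0;0 0 -20 0 0 0;0 0 0 0 0 0"

```text
clock: 19.82
tcp_pos: [0.5915, -0.0092, 0.185]
ee_rot: [0.022, -0.032, -0.704, 0.709]
force: [-0.8, 1.0, -0.6]
grip_width: 0.0724
```

Run:
```python
from h import *
st();tilt(); c=cam("wrist"); im=snap("wrist","w3")
cap(im,"wrist",(5,90,60),(20,255,255),.036,c=c)
c=cam("top"); im=snap("top","t4"); 
for lo,hi in [((0,120,50),(6,255,255)),COL["yellow"]]: cap(im,"top",lo,hi,.104,c=c,box=(395,210,480,380))
cv2.imwrite("pics/m3.png",np.hstack([cv2.imread("pics/w3.png")[:,:,:],im[200:,360:,::-1].repeat(2,0)[:420].repeat(1,1)]))
```

```text
t 19.82 tcp [591.5  -9.2 185. ] jaw 356.4 F [-0.8  1.  -0.6] w 72.4 q [-0.21  0.15  1.76 -0.    1.22  1.44]
turn to apply [0.39 0.74 0.  ]
 px 304 373 r 18 -> [425.7 -22.5  36. ]
 px 255 184 r 15 -> [604.9   6.9  36. ]
 px 165 265 r 20 -> [542.1  87.8  36. ]
 px 446 289 r 12 -> [ 465.5 -276.4  104. ]
```

View pics/m3.png

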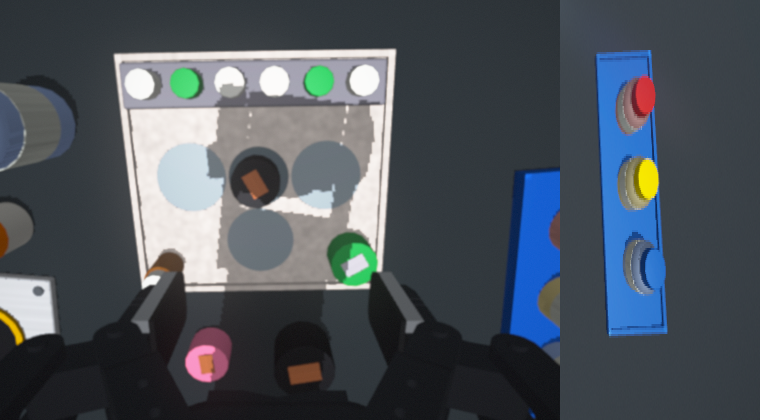

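All three stand in the tray. The puck is alone at (604.5,6.7), with the marks visible at (190,176), (326,174) and (260,240). I compute the marks' positions for the return trip before moving.

Run:
```python
from h import *
for P in [(190,176.5),(326,174.5),(260.5,240)]: print(P,(onz("wrist",*P,.006)*1e3).round(1))
```

```text
(190, 176.5) [612.1  63.5   6. ]
(326, 174.5) [604.6 -55.2   6. ]
(260.5, 240) [548.8   7.2   6. ]
```

jog_arm:
  deltas: "6 8 0 0.4 0.7 0;6 8 -20 0 0 0;0 3 -30 0 0 0;0 3 -30 0 0 0;0 3 -25 0 0 0;0 0 -10 0 0 0;0 0 0 0 0 0"
  grip: 85

```text
clock: 20.5
tcp_pos: [0.6159, 0.0125, 0.0852]
ee_rot: [0.019, -0.04, -0.706, 0.707]
force: [-0.2, -0.6, -0.4]
grip_width: 0.0729
```

jog_arm:
  deltas: "-5 -4 0 0.2 1.7 -1;-4 -2 -15 0 0 0;-2 2 -20 0 0 0;0 0 -15 0 0 0;0 0 0 0 0 0"

```text
clock: 20.92
tcp_pos: [0.6132, 0.0056, 0.0458]
ee_rot: [0.032, -0.043, -0.705, 0.707]
force: [-0.9, -0.5, -0.6]
grip_width: 0.0725
```

Run:
```python
from h import *
st();tilt(); c=cam("wrist"); im=snap("wrist","w4")
cap(im,"wrist",(5,90,60),(20,255,255),.036,c=c)
```

```text
t 20.92 tcp [613.2   5.6  45.8] jaw 354.8 F [-0.9 -0.5 -0.6] w 72.5 q [-0.18  0.38  1.76  0.    0.98  1.5 ]
turn to apply [0.16 0.89 0.  ]
 px 277 290 r 26 -> [605.1   6.7  36. ]
```

jog_arm:
  deltas: "-5 1 0 0.2 0.9 1;-3 1 -10 0 0 0;0 0 -12 0 0 0;0 0 -6 0 0 0;0 0 0 0 0 0"

```text
clock: 21.38
tcp_pos: [0.6111, 0.0063, 0.0252]
ee_rot: [0.026, -0.035, -0.706, 0.707]
force: [0.7, -0.5, 0.6]
grip_width: 0.0729
```

jog_arm:
  deltas: "-5 0 0 0 0.7 0;-3 0 -6 0 0 0;0 0 -6 0 0 0;0 0 0 0 0 0"

```text
clock: 21.72
tcp_pos: [0.6021, 0.0065, 0.0118]
ee_rot: [0.031, -0.03, -0.706, 0.707]
force: [0.2, 0.3, 1.2]
grip_width: 0.0725
```

jog_arm:
  deltas: "2 0 2 0 0 0;0 0 0 0 0 0;0 0 0 0 0 0;0 0 0 0 0 0;0 0 0 0 0 0;0 0 0 0 0 0;0 0 0 0 0 0;0 0 0 0 0 0"
  grip: 0

```text
clock: 22.38
tcp_pos: [0.6046, 0.0065, 0.0143]
ee_rot: [0.031, -0.03, -0.706, 0.707]
force: [0.3, 0.4, -0.6]
grip_width: 0.0383
```

jog_arm:
  deltas: "0 0 15 0 0 0;0 0 30 0 0 0;0 0 35 0 0 0;0 0 35 0 0 0;0 0 20 0 0 0;-20 25 10 0 0 0;-20 33 0 0 0 0;-20 35 0 0 0 0;-20 35 0 0 0 0;-20 35 0 0 0 0;-20 35 0 0 0 0;0 0 0 0 0 0"

```text
clock: 23.38
tcp_pos: [0.477, 0.2094, 0.1664]
ee_rot: [-0.033, 0.034, 0.707, -0.706]
force: [0.3, 0.0, -0.6]
grip_width: 0.0383
```

jog_arm:
  deltas: "-15 35 0 0 0 0;-10 33 0 0 0 0;0 10 0 0 0 0;0 0 0 0 0 0;0 0 0 0 0 0"

```text
clock: 23.8
tcp_pos: [0.4503, 0.2892, 0.1666]
ee_rot: [-0.031, 0.033, 0.707, -0.706]
force: [0.5, -1.1, -0.5]
grip_width: 0.0385
```

Run:
```python
from h import *
st();tilt(); c=cam("wrist"); im=snap("wrist","w5")
cap(im,"wrist",*COL["yellow"],.015,c=c); print(np.round(proj("wrist",(.471,.281,.015),c)))
```

```text
t 23.8 tcp [450.3 289.2 166.6] jaw -5.1 F [ 0.5 -1.1 -0.5] w 38.5 q [ 0.36  0.04  1.91 -0.    1.19  2.02]
turn to apply [-0.02  0.15  0.  ]
 px 285 170 r 45 -> [471.2 281.3  15. ]
[285. 170.]
```

View pics/w5.png

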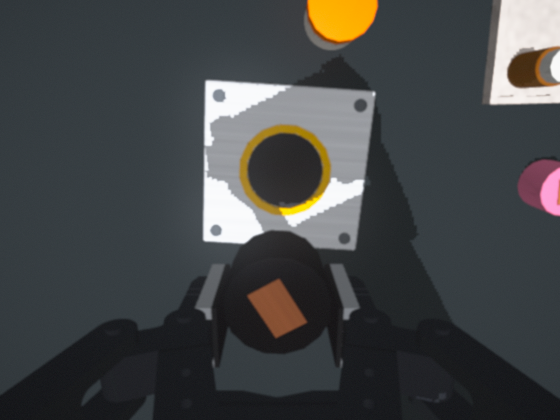

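The puck is held level with its copper face up. The ring centre is at (285,170), i.e. (471,281), the same as from the top view. Moving over it and lowering.

jog_arm:
  deltas: "11 -4 0 0 0 0;10 -3 0 0 0 0;0 0 -20 0 0 0;0 0 -30 0 0 0;0 0 -30 0 0 0;0 0 -15 0 0 0;0 0 0 0 0 0;0 0 0 0 0 0"

```text
clock: 24.52
tcp_pos: [0.4851, 0.2711, 0.0708]
ee_rot: [-0.034, 0.042, 0.707, -0.706]
force: [-0.2, -0.3, -1.4]
grip_width: 0.0385
```

jog_arm:
  deltas: "-7 5 0 0 0.7 0;-7 5 -8 0 0 0;0 0 -10 0 0 0;0 0 -10 0 0 0;0 0 0 0 0 0;0 0 0 0 0 0"

```text
clock: 25.02
tcp_pos: [0.4742, 0.282, 0.045]
ee_rot: [-0.036, 0.041, 0.707, -0.705]
force: [0.6, 0.3, -0.8]
grip_width: 0.0385
```

jog_arm:
  deltas: "-4 0 -5 0.1 0.5 0;0 0 -8 0 0 0;0 0 -5 0 0 0;0 0 0 0 0 0;0 0 0 0 0 0"

```text
clock: 25.43
tcp_pos: [0.4699, 0.2822, 0.0254]
ee_rot: [-0.039, 0.037, 0.708, -0.704]
force: [-0.3, -0.0, 0.1]
grip_width: 0.038
```

Run:
```python
from h import *
st();tilt(); c=cam("wrist"); im=snap("wrist","w6")
cap(im,"wrist",(5,90,60),(14,255,255),.048,c=c,box=(180,180,400,420))
```

```text
t 25.43 tcp [469.9 282.2  25.4] jaw -6.4 F [-0.3 -0.   0.1] w 38.0 q [0.33 0.3  1.92 0.01 0.92 2.01]
turn to apply [-0.31 -0.15 -0.  ]
 px 277 308 r 33 -> [471.6 282.2  48. ]
```

Centred within 1 mm. Lower the last 7 mm.

jog_arm:
  deltas: "0 -1 -4 0 0 0;0 0 -3 0 0 0;0 0 0 0 0 0"

```text
clock: 25.73
tcp_pos: [0.4703, 0.2812, 0.0183]
ee_rot: [-0.039, 0.038, 0.708, -0.704]
force: [0.4, 0.2, -0.4]
grip_width: 0.0383
```

jog_arm:
  deltas: "0 0 -1.5 0 0 0;0 0 0 0 0 0"

```text
clock: 25.9
tcp_pos: [0.4711, 0.2814, 0.018]
ee_rot: [-0.039, 0.038, 0.708, -0.704]
force: [-0.5, 0.7, -0.4]
grip_width: 0.0383
```

jog_arm:
  deltas: "0 0 0 0 0 0;0 0 0 0 0 0;0 0 0 0 0 0;0 0 0 0 0 0;0 0 15 0 0 0;0 0 30 0 0 0;0 0 40 0 0 0;0 0 40 0 0 0;0 0 40 0 0 0;0 0 40 0 0 0;0 0 10 0 0 0"
  grip: 85

```text
clock: 26.82
tcp_pos: [0.4644, 0.2789, 0.2364]
ee_rot: [-0.043, 0.034, 0.706, -0.706]
force: [1.5, 0.2, 2.7]
grip_width: 0.0729
```

jog_arm:
  deltas: "0 -38 0 0 0 0;0 -38 0 0 0 0;0 -38 0 0 0 0;0 -38 0 0 0 0;0 -38 0 0 0 0;0 -38 0 0 0 0;0 -38 0 0 0 0;0 -38 0 0 0 0;0 -38 0 0 0 0;0 -38 0 0 0 0;0 -38 0 0 0 0;0 -38 0 0 0 0"

```text
clock: 27.82
tcp_pos: [0.4621, -0.189, 0.2423]
ee_rot: [-0.032, 0.035, 0.709, -0.704]
force: [1.1, -0.6, 0.3]
grip_width: 0.0726
```

Run:
```python
from h import *
st();tilt(); c=cam("top"); im=snap("top","t5")
cap(im,"top",*COL["yellow"],.013,c=c,box=(100,260,175,330)); cap(im,"top",(3,60,60),(20,255,255),.040,c=c,box=(120,280,150,312))
cv2.imwrite("pics/m5.png",cv2.resize(im[220:345,85:325,::-1],None,fx=3,fy=3,interpolation=cv2.INTER_CUBIC))
```

```text
t 27.82 tcp [ 462.1 -189.   242.3] jaw -5.1 F [ 1.1 -0.6  0.3] w 72.6 q [-0.62 -0.13  1.93  0.01  1.34  1.04]
turn to apply [-0.35  0.25  0.  ]
 px 134 296 r 20 -> [470.7 280.   13. ]
 px 129 294 r 7 -> [472.9 280.4  40. ]
```

View pics/m5.png

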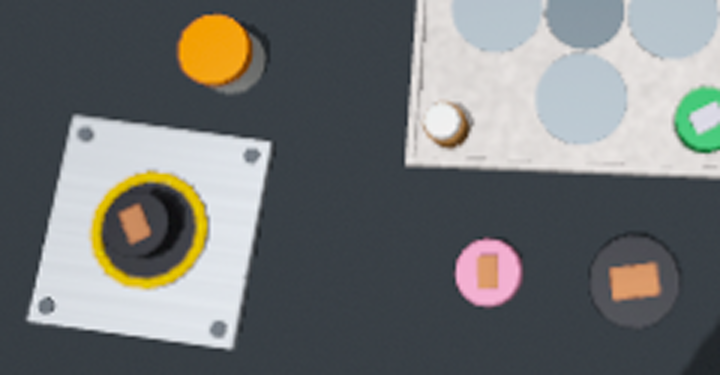

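The puck is seated inside the ring, copper up, with the jar undisturbed. I check the marks in this same top picture against the starting cap positions, then go on to blue.

Run:
```python
from h import *
T=cv2.imread("pics/t5.png"); h=cv2.cvtColor(T,cv2.COLOR_BGR2HSV)
m=cv2.inRange(h,np.array((90,20,120)),np.array((115,80,230)))
q=np.zeros_like(m); q[190:285,220:345]=m[190:285,220:345]
for k in cv2.findContours(cv2.morphologyEx(q,cv2.MORPH_OPEN,np.ones((3,3))),0,2)[0]:
    if cv2.contourArea(k)>300:
        (u,v),r=cv2.minEnclosingCircle(k); print(u,v,r,(onz("top",u,v,.006)*1e3).round(1))
T=cv2.cvtColor(T,cv2.COLOR_BGR2RGB)
cap(T,"top",*COL["blue"],.105,box=(425,280,470,345)); 
c=cam("wrist"); W=snap("wrist","w7")
for k in COL: print(k); cap(W,"wrist",*COL[k],.110,c=c)
```

```text
278.2781677246094 252.5598602294922 14.942831993103027 [548.1   7.5   6. ]
279.6176452636719 223.08824157714844 12.761758804321289 [606.4   3.9   6. ]
309.1026306152344 224.53274536132812 14.640972137451172 [602.2 -54.2   6. ]
250.26596069335938 221.97872924804688 14.655973434448242 [610.   61.7   6. ]
 px 449 321 r 22 -> [ 413.6 -276.2  105. ]
red
 px 384 88 r 28 -> [ 536.2 -276.4  110. ]
blue
 px 357 154 r 144 -> [ 492.2 -255.7  110. ]
yellow
 px 382 186 r 26 -> [ 466.9 -273.9  110. ]
```

jog_arm:
  deltas: "-20 -25 0 0 0 0;-20 -25 0 0 0 0;-20 -20 0 0 0 0;-10 -5 0 0 0 1;0 0 0 0 0 0;0 0 0 0 0 0"

```text
clock: 28.42
tcp_pos: [0.3891, -0.2682, 0.2398]
ee_rot: [-0.028, 0.03, 0.71, -0.703]
force: [0.1, -0.7, -0.2]
grip_width: 0.0727
```

Plan for the returns: regrasp at the TCP where each bottle was released, then release at the TCP where it was first grasped. That reproduces the start positions without relying on the calibration.

jog_arm:
  deltas: "3 -6 -10 0 0 0;0 -3 -30 0 0 0;0 0 -35 0 0 0;0 0 -35 0 0 0;0 0 -20 0 0 0;0 0 0 0 0 0;0 0 0 0 0 0"

```text
clock: 29.0
tcp_pos: [0.3983, -0.2718, 0.1075]
ee_rot: [-0.023, 0.03, 0.708, -0.705]
force: [-0.0, 0.3, 0.7]
grip_width: 0.0727
```

Run:
```python
from h import *
st();tilt()
```

```text
t 29.0 tcp [ 398.3 -271.8  107.5] jaw -3.8 F [-0.   0.3  0.7] w 72.7 q [-0.84  0.    2.07  0.01  1.07  0.8 ]
turn to apply [-0.27  0.53  0.  ]
```

jog_arm:
  deltas: "-5 -5 -5 -0.3 0.5 0;-2 -3 -8 0 0 0;0 0 -6 0 0 0;0 0 -4 0 0 0;0 0 0 0 0 0"

```text
clock: 29.42
tcp_pos: [0.3944, -0.2823, 0.0878]
ee_rot: [0.024, -0.028, -0.704, 0.709]
force: [-0.4, -0.3, 0.1]
grip_width: 0.0726
```

jog_arm:
  deltas: "0 3 -4 0.5 0.3 0;0 0 -1 0 0 0;0 0 0 0 0 0"

```text
clock: 29.67
tcp_pos: [0.3949, -0.2799, 0.0834]
ee_rot: [0.025, -0.027, -0.707, 0.707]
force: [-0.3, 0.1, -0.6]
grip_width: 0.0724
```

jog_arm:
  deltas: "0 0 0 0 0 0;0 0 0 0 0 0;0 0 0 0 0 0;0 0 0 0 0 0;0 0 0 0 0 0;0 0 0 0 0 0;0 0 0 0 0 0;0 0 0 0 0 0"
  grip: 0

```text
clock: 30.33
tcp_pos: [0.3953, -0.2802, 0.0841]
ee_rot: [0.025, -0.027, -0.706, 0.707]
force: [0.3, 0.2, -0.1]
grip_width: 0.0328
```

jog_arm:
  deltas: "0 0 20 0 0 0;0 0 30 0 0 0;0 0 35 0 0 0;0 0 35 0 0 0;0 0 30 0 0 0;10 17 5 0 0 0;23 35 0 0 0 0;24 37 0 0 0 0;24 37 0 0 0 0;24 37 0 0 0 0;24 37 0 0 0 0;24 37 0 0 0 0"

```text
clock: 31.33
tcp_pos: [0.5378, -0.0485, 0.2444]
ee_rot: [-0.031, 0.032, 0.707, -0.706]
force: [1.0, -1.0, -1.6]
grip_width: 0.0322
```

jog_arm:
  deltas: "24 37 0 0 0 0;22 35 0 0 0 0;20 30 0 0 0 0;0 0 0 0 0 0;0 0 0 0 0 0"

```text
clock: 31.75
tcp_pos: [0.6038, 0.0615, 0.2415]
ee_rot: [-0.029, 0.027, 0.708, -0.706]
force: [0.2, -0.3, -1.5]
grip_width: 0.0325
```

Descending drifts by about -12 mm in y, so I pre-compensate.

jog_arm:
  deltas: "4 5 -10 0 0.2 0;0 3 -30 0 0 0;0 3 -35 0 0 0;0 3 -35 0 0 0;0 2 -15 0 0 0;0 0 0 0 0 0;0 0 0 0 0 0"

```text
clock: 32.33
tcp_pos: [0.6052, 0.0739, 0.1088]
ee_rot: [-0.033, 0.028, 0.707, -0.706]
force: [0.1, -0.1, -1.1]
grip_width: 0.0322
```

Run:
```python
from h import *
st();tilt()
```

```text
t 32.33 tcp [605.2  73.9 108.8] jaw -5.4 F [ 0.1 -0.1 -1.1] w 32.2 q [-0.07  0.29  1.74  0.    1.12  1.59]
turn to apply [-0.14 -0.42 -0.  ]
```

jog_arm:
  deltas: "4 -5 -5 0 -0.4 0;1 -3 -7 0 0 0;0 0 -5 0 0 0;0 0 0 0 0 0"

```text
clock: 32.67
tcp_pos: [0.613, 0.0627, 0.0943]
ee_rot: [-0.029, 0.034, 0.707, -0.706]
force: [0.9, 0.4, -0.9]
grip_width: 0.0322
```

jog_arm:
  deltas: "-2 3 0 0 0.5 0;0 0 -5 0 0 0;0 0 -3 0 0 0;0 0 0 0 0 0"

```text
clock: 33.0
tcp_pos: [0.6128, 0.0656, 0.0881]
ee_rot: [-0.031, 0.033, 0.707, -0.706]
force: [-0.4, 0.4, -0.8]
grip_width: 0.0322
```

jog_arm:
  deltas: "-1.5 0 -2 0 0.2 0;0 0 -2 0 0 0;0 0 0 0 0 0"

```text
clock: 33.25
tcp_pos: [0.6121, 0.066, 0.0856]
ee_rot: [-0.032, 0.032, 0.707, -0.706]
force: [1.1, -0.2, -1.8]
grip_width: 0.0326
```

jog_arm:
  deltas: "-1 0 -2 0 0 0;0 0 -1 0 0 0"

```text
clock: 33.42
tcp_pos: [0.6126, 0.0661, 0.0852]
ee_rot: [-0.03, 0.033, 0.707, -0.706]
force: [-2.6, -0.2, 3.4]
grip_width: 0.0326
```

Contact, so I release it, then go for yellow.

jog_arm:
  deltas: "0 0 0 0 0 0;0 0 0 0 0 0;0 0 0 0 0 0;0 0 0 0 0 0;0 0 25 0 0 0;0 0 35 0 0 0;0 0 40 0 0 0;0 0 40 0 0 0;0 0 10 0 0 0"
  grip: 85

```text
clock: 34.17
tcp_pos: [0.6067, 0.0664, 0.2335]
ee_rot: [-0.035, 0.028, 0.707, -0.706]
force: [0.5, -0.6, 1.4]
grip_width: 0.0726
```

jog_arm:
  deltas: "-16 -38 0 0 0 0;-16 -38 0 0 0 0;-16 -38 0 0 0 0;-16 -38 0 0 0 0;-16 -38 0 0 0 0;-16 -38 0 0 0 0;-16 -38 0 0 0 0;-15 -38 0 0 0 0;-10 -30 0 0 0 0;0 -5 0 0 0 0;0 0 0 0 0 0"

```text
clock: 35.08
tcp_pos: [0.4651, -0.2801, 0.2388]
ee_rot: [0.028, -0.031, -0.706, 0.707]
force: [-0.4, 0.9, 0.2]
grip_width: 0.0726
```

Run:
```python
from h import *
st();tilt(); c=cam("top"); im=snap("top","t6"); cap(im,"top",*COL["blue"],.105,c=c,box=(228,195,265,238))
c=cam("wrist"); W=snap("wrist","w8"); cap(W,"wrist",*COL["yellow"],.11,c=c)
```

```text
t 35.08 tcp [ 465.1 -280.1  238.8] jaw 355.5 F [-0.4  0.9  0.2] w 72.6 q [-0.75 -0.02  1.83  0.    1.33  0.9 ]
turn to apply [0.05 0.24 0.  ]
 px 244 211 r 10 -> [610.   65.1 105. ]
 px 272 202 r 25 -> [ 466.7 -275.7  110. ]
```

Blue stands within 2 mm of its start. Now yellow.

jog_arm:
  deltas: "1 2 -10 0 0.2 0;0 2 -30 0 0 0;0 0 -35 0 0 0;0 0 -35 0 0 0;0 0 -20 0 0 0;0 0 0 0 0 0;0 0 0 0 0 0"

```text
clock: 35.77
tcp_pos: [0.4708, -0.2626, 0.1025]
ee_rot: [0.022, -0.024, -0.707, 0.707]
force: [0.4, -0.1, 1.3]
grip_width: 0.0727
```

jog_arm:
  deltas: "-2 -8 0 0 0 -0.5;-2 -6 -6 0 0 0;0 0 -7 0 0 0;0 0 -5 0 0 0;0 0 0 0 0 0"

```text
clock: 36.18
tcp_pos: [0.47, -0.2786, 0.0882]
ee_rot: [0.022, -0.029, -0.704, 0.709]
force: [0.2, 0.6, -0.4]
grip_width: 0.0727
```

jog_arm:
  deltas: "-3 1 -3 0.4 0.5 -0.5;0 0 -3 0 0 0;0 0 0 0 0 0"

```text
clock: 36.43
tcp_pos: [0.4673, -0.2784, 0.0827]
ee_rot: [0.028, -0.03, -0.706, 0.707]
force: [0.5, 0.1, 0.1]
grip_width: 0.0725
```

jog_arm:
  deltas: "0 0 0 0 0 0;0 0 0 0 0 0;0 0 0 0 0 0;0 0 0 0 0 0;0 0 0 0 0 0;0 0 0 0 0 0;0 0 0 0 0 0;0 0 0 0 0 0"
  grip: 0

```text
clock: 37.1
tcp_pos: [0.4675, -0.2784, 0.0831]
ee_rot: [0.028, -0.03, -0.706, 0.707]
force: [-0.7, -0.3, -0.4]
grip_width: 0.0324
```

jog_arm:
  deltas: "0 0 20 0 0 0;0 0 30 0 0 0;0 0 35 0 0 0;0 0 35 0 0 0;0 0 30 0 0 0;5 15 5 0 0 0;10 33 0 0 0 0;10 37 0 0 0 0;10 37 0 0 0 0;10 37 0 0 0 0;10 37 0 0 0 0;10 37 0 0 0 0"

```text
clock: 38.1
tcp_pos: [0.5289, -0.04, 0.244]
ee_rot: [-0.034, 0.034, 0.706, -0.706]
force: [1.0, -0.9, -0.5]
grip_width: 0.0325
```

jog_arm:
  deltas: "8 35 0 0 0 0;4 25 0 0 0 0;0 0 0 0 0 0;0 0 0 0 0 0"

```text
clock: 38.43
tcp_pos: [0.5408, 0.0303, 0.243]
ee_rot: [-0.031, 0.031, 0.707, -0.706]
force: [-0.2, -0.1, -0.8]
grip_width: 0.0324
```

jog_arm:
  deltas: "4 -11 0 0 0 0;3 -8 -20 0 0 0;0 0 -35 0 0 0;0 0 -35 0 0 0;0 0 -30 0 0 0;0 0 0 0 0 0;0 0 0 0 0 0"

```text
clock: 39.02
tcp_pos: [0.5496, -0.0005, 0.122]
ee_rot: [0.031, -0.036, -0.706, 0.707]
force: [0.8, -0.3, -0.8]
grip_width: 0.0327
```

Run:
```python
from h import *
st();tilt()
```

```text
t 39.02 tcp [ 5.496e+02 -5.000e-01  1.220e+02] jaw 354.9 F [ 0.8 -0.3 -0.8] w 32.7 q [-0.21  0.14  1.9  -0.    1.1   1.46]
turn to apply [0.14 0.39 0.  ]
```

jog_arm:
  deltas: "-2 4 0 0.1 0.4 0;0 4 -10 0 0 0;0 1 -10 0 0 0;0 0 -6 0 0 0;0 0 0 0 0 0"

```text
clock: 39.43
tcp_pos: [0.5517, 0.0062, 0.1008]
ee_rot: [0.031, -0.038, -0.705, 0.707]
force: [-0.1, 0.3, -0.2]
grip_width: 0.0328
```

jog_arm:
  deltas: "-4 1 -5 0 0.6 0;0 0 -6 0 0 0;0 0 -3 0 0 0;0 0 0 0 0 0"

```text
clock: 39.77
tcp_pos: [0.5481, 0.0077, 0.0865]
ee_rot: [0.034, -0.035, -0.705, 0.708]
force: [0.0, 0.7, -1.1]
grip_width: 0.0327
```

jog_arm:
  deltas: "0 -1 -2 0.2 0.1 0;0 0 -1 0 0 0;0 0 -1 0 0 0"

```text
clock: 40.02
tcp_pos: [0.5492, 0.0066, 0.084]
ee_rot: [-0.034, 0.034, 0.706, -0.706]
force: [-2.9, 2.0, 9.4]
grip_width: 0.0323
```

Contact at 9 N. Release, then over to red at the tray, release TCP (540,-279).

jog_arm:
  deltas: "0 0 0 0 0 0;0 0 0 0 0 0;0 0 0 0 0 0;0 0 0 0 0 0;0 0 25 0 0 0;0 0 35 0 0 0;0 0 40 0 0 0;0 0 40 0 0 0;0 0 10 0 0 0"
  grip: 85

```text
clock: 40.77
tcp_pos: [0.5447, 0.007, 0.235]
ee_rot: [-0.038, 0.031, 0.707, -0.706]
force: [0.8, -0.3, 0.4]
grip_width: 0.0726
```

jog_arm:
  deltas: "0 -38 0 0 0 0;0 -38 0 0 0 0;0 -38 0 0 0 0;0 -38 0 0 0 0;0 -38 0 0 0 0;0 -38 0 0 0 0;0 -38 0 0 0 0;0 -30 0 0 0 0;0 -10 0 0 0 0;0 0 0 0 0 0"

```text
clock: 41.6
tcp_pos: [0.5448, -0.312, 0.2409]
ee_rot: [0.031, -0.034, -0.706, 0.707]
force: [-0.1, 0.1, 0.6]
grip_width: 0.0725
```

Run:
```python
from h import *
st();tilt(); c=cam("top"); im=snap("top","t7"); cap(im,"top",*COL["yellow"],.105,c=c,box=(255,225,300,275))
c=cam("wrist"); W=snap("wrist","w9"); cap(W,"wrist",*COL["red"],.11,c=c)
```

```text
t 41.6 tcp [ 544.8 -312.   240.9] jaw 355.0 F [-0.1  0.1  0.6] w 72.5 q [-0.7   0.18  1.61  0.    1.34  0.96]
turn to apply [0.11 0.24 0.  ]
 px 277 245 r 10 -> [547.8   7.9 105. ]
 px 233 209 r 15 -> [ 543.  -277.3  110. ]
```

jog_arm:
  deltas: "-3 13 0 0 0.2 0.5;-2 12 0 0 0 0;0 0 -30 0 0 0;0 0 -35 0 0 0;0 0 -35 0 0 0;0 0 -15 0 0 0;0 0 0 0 0 0;0 0 0 0 0 0"

```text
clock: 42.37
tcp_pos: [0.5414, -0.2631, 0.1262]
ee_rot: [0.02, -0.023, -0.706, 0.707]
force: [-0.2, -0.5, 0.5]
grip_width: 0.0725
```

jog_arm:
  deltas: "0 -8 0 0 0.2 -0.7;0 -7 -8 0 0 0;-1 0 -14 0 0 0;0 0 -12 0 0 0;0 0 0 0 0 0"

```text
clock: 42.78
tcp_pos: [0.5437, -0.2789, 0.0961]
ee_rot: [0.021, -0.029, -0.704, 0.709]
force: [-0.2, 0.4, -0.5]
grip_width: 0.0726
```

jog_arm:
  deltas: "-3 0 -5 0.4 0.5 -0.6;-1 0 -5 0 0 0;0 0 -3 0 0 0;0 0 0 0 0 0"

```text
clock: 43.12
tcp_pos: [0.5389, -0.2794, 0.081]
ee_rot: [-0.03, 0.029, 0.707, -0.706]
force: [-0.8, -0.1, -0.1]
grip_width: 0.0728
```

jog_arm:
  deltas: "0 0 0 0 0 0;0 0 0 0 0 0;0 0 0 0 0 0;0 0 0 0 0 0;0 0 0 0 0 0;0 0 0 0 0 0;0 0 0 0 0 0;0 0 0 0 0 0"
  grip: 0

```text
clock: 43.78
tcp_pos: [0.5391, -0.2794, 0.0814]
ee_rot: [-0.029, 0.03, 0.707, -0.706]
force: [-0.3, 1.0, -1.1]
grip_width: 0.0328
```

jog_arm:
  deltas: "0 0 20 0 0 0;0 0 30 0 0 0;0 0 35 0 0 0;0 0 35 0 0 0;0 0 30 0 0 0;5 15 5 0 0 0;10 33 0 0 0 0;11 37 0 0 0 0;11 37 0 0 0 0;11 37 0 0 0 0;11 35 0 0 0 0;0 0 0 0 0 0"

```text
clock: 44.78
tcp_pos: [0.595, -0.0769, 0.242]
ee_rot: [-0.033, 0.032, 0.708, -0.705]
force: [-0.4, 0.5, -2.1]
grip_width: 0.0329
```

jog_arm:
  deltas: "0 0 0 0 0 0;0 0 0 0 0 0"

```text
clock: 44.95
tcp_pos: [0.5949, -0.0747, 0.2415]
ee_rot: [-0.032, 0.03, 0.708, -0.705]
force: [0.0, -0.4, -1.7]
grip_width: 0.0325
```

jog_arm:
  deltas: "4 13 0 0 0 0;3 12 -10 0 0 0;0 2 -30 0 0 0;0 2 -35 0 0 0;0 1 -25 0 0 0;0 0 -10 0 0 0;0 0 0 0 0 0;0 0 0 0 0 0"

```text
clock: 45.62
tcp_pos: [0.6022, -0.0442, 0.126]
ee_rot: [-0.034, 0.034, 0.708, -0.705]
force: [0.3, -1.1, -1.1]
grip_width: 0.0326
```

Run:
```python
from h import *
st();tilt()
```

```text
t 45.62 tcp [602.2 -44.2 126. ] jaw -5.5 F [ 0.3 -1.1 -1.1] w 32.6 q [-0.26  0.25  1.75  0.    1.14  1.4 ]
turn to apply [-0.23 -0.02 -0.  ]
```

jog_arm:
  deltas: "0 -3 -8 -0.2 0 0;0 -2 -12 0 0 0;0 0 -10 0 0 0;0 0 -4 0 0 0;0 0 0 0 0 0"

```text
clock: 46.03
tcp_pos: [0.6057, -0.0513, 0.0941]
ee_rot: [0.031, -0.037, -0.706, 0.707]
force: [-0.1, 0.5, -1.9]
grip_width: 0.0327
```

jog_arm:
  deltas: "-3 1 -3 0 0.6 0;-1 0 -4 0 0 0;0 0 -3 0 0 0;0 0 0 0 0 0"

```text
clock: 46.37
tcp_pos: [0.602, -0.0504, 0.084]
ee_rot: [0.035, -0.034, -0.705, 0.707]
force: [0.5, 0.6, -1.6]
grip_width: 0.0325
```

jog_arm:
  deltas: "0 0 -2 0.1 0 0;0 0 -1 0 0 0"

```text
clock: 46.53
tcp_pos: [0.6029, -0.0504, 0.0823]
ee_rot: [0.034, -0.035, -0.706, 0.707]
force: [-2.5, -0.1, 6.6]
grip_width: 0.0324
```

Contact. Release, lift and back off to the right, clear of the views.

jog_arm:
  deltas: "0 0 0 0 0 0;0 0 0 0 0 0;0 0 0 0 0 0;0 0 0 0 0 0;0 0 25 0 0 0;0 0 35 0 0 0;0 0 40 0 0 0;0 0 40 0 0 0;0 0 10 0 0 0"
  grip: 85

```text
clock: 47.28
tcp_pos: [0.5988, -0.0496, 0.2334]
ee_rot: [-0.037, 0.031, 0.707, -0.706]
force: [1.1, -0.2, 1.2]
grip_width: 0.0723
```

jog_arm:
  deltas: "-15 -38 0 0 0 0;-15 -38 0 0 0 0;-15 -38 0 0 0 0;-15 -38 0 0 0 0;-15 -38 0 0 0 0;-15 -38 0 0 0 0;-15 -38 0 0 0 0;-15 -38 0 0 0 0;-15 -38 0 0 0 0;0 0 0 0 0 0;0 0 0 0 0 0"

```text
clock: 48.2
tcp_pos: [0.4596, -0.4013, 0.2412]
ee_rot: [0.029, -0.035, -0.704, 0.709]
force: [0.1, -0.1, -0.3]
grip_width: 0.0723
```

Run:
```python
from h import *
st(); c=cam("top"); im=snap("top","t8"); T0=cv2.imread("pics/top0.png")[:,:,::-1].copy()
B=dict(red=(290,195,330,240),blue=(228,195,265,238),yellow=(255,225,300,275))
for I in(T0,im):
    for k in B: print(k); cap(I,"top",*COL[k],.105,c=c,box=B[k])
    print("puck"); cap(I,"top",(3,60,60),(20,255,255),.040,c=c,box=(120,280,150,312))
    print("jar"); cap(I,"top",(5,150,60),(17,255,255),.048,c=c,box=(135,220,180,255)); print("green"); cap(I,"top",(55,90,60),(85,255,255),.036,c=c,box=(300,240,340,280))
cv2.imwrite("pics/m8.png",cv2.resize(im[150:360,85:480,::-1],None,fx=2,fy=2,interpolation=cv2.INTER_CUBIC))
```

```text
t 48.2 tcp [ 459.6 -401.3  241.2] jaw 355.2 F [ 0.1 -0.1 -0.3] w 72.3 q [-0.9   0.14  1.66  0.    1.33  0.76]
red
 px 310 215 r 10 -> [599.  -51.1 105. ]
blue
 px 244 212 r 10 -> [608.4  64.5 105. ]
yellow
 px 278 246 r 10 -> [545.7   6.7 105. ]
puck
jar
green
 px 320 259 r 11 -> [529.1 -70.7  36. ]
red
 px 310 215 r 10 -> [600.3 -50.7 105. ]
blue
 px 244 211 r 10 -> [610.   65.1 105. ]
yellow
 px 277 245 r 10 -> [547.8   7.9 105. ]
puck
 px 129 294 r 7 -> [472.9 280.4  40. ]
jar
green
 px 320 259 r 11 -> [529.1 -70.7  36. ]
```

View pics/m8.png

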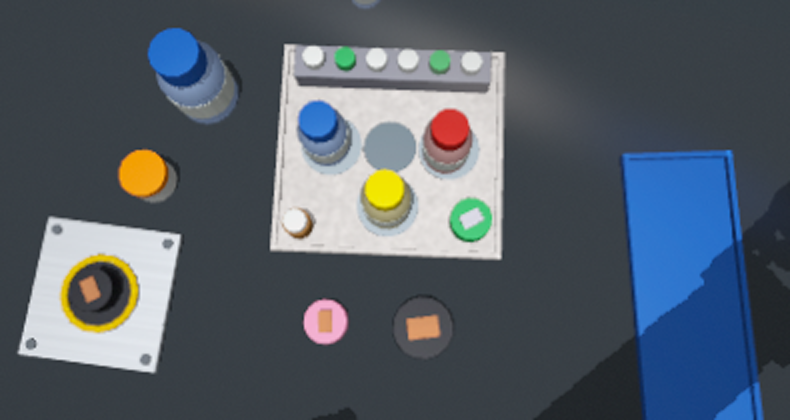

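All three bottles are upright on their marks, the puck is in the ring with its copper face up, and the tray is empty. The bystanders are unmoved, and the arm is clear.

```bash
python3 -c "
from bench import hand_in
print(hand_in())"
```

```text
the job is handed in; nothing more can be done
None
```

The job is done and handed in at about 48 s of robot time. I moved red, yellow and blue to the blue tray, set the black puck inside the yellow ring with its copper face up, then put blue, yellow and red back.

**Final top-camera check:**
- **Bottles:** all three stand upright, about 1.4 mm (red), 1.7 mm (blue) and 2.4 mm (yellow) from where they started. The calibration is good to about 2 mm.
- **Puck:** it sits about 2 mm from the ring's centre as measured.
- **Bystanders:** the green puck measured exactly where it was. The vial and the jar look unmoved in the picture. My colour check for the jar returned nothing in either picture, so I judged it by eye.
- **Forces:** the highest wrist force I saw between moves was about 10 N.

**Disagreement:** the grey marks measured up to about 5 mm from the bottles' starting positions. I returned each bottle to where I had grasped it, not to the centre of its mark.

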